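# Clamp a transistor module in a cam-lever holding fixture

## Robot

A 7-joint arm with a two-finger parallel gripper is mounted at the origin on a cart in front of the work surface, level with it; the furniture and walls round the work are solid. World frame = base frame: x ahead of the robot, y to its left, z up, the work surface at z = 0. Lengths are in mm, angles in rad, forces in N, time in s.
With the tool pointing down it reaches from about 400 to 900 mm from the base axis. Payload 5.6 kg.
Tool frame: the origin (TCP) lies midway between the tips of the shut fingers; the grasp point (between the pads) lies 19 mm behind it; x points along the fingers, y is the direction in which the jaws open and shut, and the axes are right-handed (so a half turn about x gives the same grasp; the last joint's range is limited). The gripper opens to 92 mm and grips with 3 to 60 N. Pads are 20 mm wide; open, the fingers measure 128 mm over their backs; the gripper's body (75 mm by 189 mm) begins 69 mm behind the grasp point.
Start: joints at [1.173, 0.468, -0.012, 1.603, 0.006, 1.071, -0.056], TCP at [225.771, -609.538, 214.592] pointing down, gripper open.
Joint ranges: [-2.53, 2.53], [-0.31, 2.02], [-1.57, 1.55], [0.28, 2.44], [-1.29, 4.43], [0.15, 1.84], [-2.92, 2.92]. Speed limits (rad/s): [2.57, 2.57, 3.14, 3.14, 3.14, 3.14, 3.14].

## Interface

Orientations are given as a rotation vector (axis times angle).
In Python, from cell import robot, grip, kin, viewer gives the robot as it stands. Calls block until the motion is done:
- robot.movep(position, orientation): joint-space move of the TCP to a pose.
- robot.servo_line(position, feed=150, rotation=None): straight line of the TCP; rotation=None keeps the orientation; feed is the mean speed in mm/s.
- robot.goto_joints(angles): joint-space move.
- grip(opening, newtons=None): opening from 0.0 (shut) to 1.0 (fully open); newtons is the grip in N (None keeps the last); returns when the fingers have stopped.
- robot.hold(seconds).
- kin.ik(position, orientation): joint angles nearest the present ones, or None.
- robot.observe(): the state.
- viewer.read_camera(name): name is "scene" or "top" or "wrist"; returns the picture (384x512x3 uint8, red, green, blue); there is no depth.
- viewer.camera_info(name): a dict with "camera_matrix" (3x3 intrinsics, pixels), "k1" (the pictures are not rectified: a ray, as slopes to the right and down, at radius r is drawn at 1 + k1 r^2 times it, then the intrinsics apply), "R" (3x3) and "t" (3): a world point X has camera coordinates R X + t. Camera axes: x right, y down, z forward; pixel columns grow to the right and rows downward; lengths in mm; the calibration is good to about 2 mm. A picture is of the moment at which its call begins: read the wrist's pose just before it. camera_info takes no time and is no camera call; for the wrist camera it gives the pose at the moment of the call.
A pose or a line that the arm cannot do raises robot.IKError and nothing moves.
- robot.job_done(): hands the job in, once; it reports no verdict.
Trained networks look in the newest picture that a camera, given by its name, has taken for a name from the list of things; names that differ only in an ending like _2 or _b are one class to them, and where a whole thing is asked for, a point or a joint stands for the part that bears it (a point fixed in the world has none). Each returns a list of dicts, best first, with "confidence" (0 to 1); they miss things now and then, are a little off and sometimes report something else, mostly with a low value. They report only what shows in the picture. A call takes as long as a camera call. They do not tell look-alikes from the thing itself.
- viewer.silhouettes(name, camera): "mask" (384x512 bool, what is visible of it).
- viewer.pinpoint(name, camera): "at" ([x, y, z] in mm, in the coordinates of the camera as it stood for that picture, good to about 4 mm: a listed point, or the origin of a listed thing).
The state is a dict: "t": time; "joints": joint angles; "joint_velocities": joint speeds; "joint_torque": joint torques, N m; "tcp_pos": TCP position; "tcp_rot": TCP orientation; "contact_force": force on the tool from outside, world axes, zero at the start; "wrist_torque": the same for the moment, N m; "grip_width": opening from 0.0 (shut) to 1.0 (fully open).
Only numpy, scipy, OpenCV 4.12 (cv2) and the standard library are available. Lean on these libraries where they do the work, as an engineer would, in place of code of your own. Each camera call takes 0.05 s, during which the arm holds its last target. There are 200 camera calls.

## Task

Clamp the black transistor module in the holding fixture so that its terminal screws can be tightened. With a fingertip, push the module gently along the rail until its end meets the end stop; only then push the cam lever round with one finger as far as it goes, so that the cam presses the module square against the rail. Do not grip, lift or tip anything, and leave the lever closed, the module seated against both rail and stop, and the parts lying round the fixture where they are.

Things in the scene. Friction and masses are not known exactly. Their poses are not given: they have to be found in the camera images.
- fixture: Holding fixture, immovable: grey painted plate 170 (x) x 220 (y) x 10 mm on rubber feet. Origin on the bench under the plate's centre, z up, plate top at z = 14 mm. Fixture coordinates below are in this frame, mm. Rail on the +x side, end stop at +y, cam lever on the -x side. Two steel dowel pins, 8 mm thick, top at z = 34, stand 30 mm from the lever's axis and limit its swing.
- rail_face (a point): Point on the inner face (facing -x) of the back rail, fixture x = 40, y = 14, z = 18.5. The rail is a steel bar, x 40 to 56, y -97 to 68, top at z = 23.
- stop_face (a point): Point on the face (facing -y) of the end stop that the module's end must meet, fixture x = 23, y = 60, z = 18.5. The stop is a steel block, x 3 to 37, y 60 to 78, top at z = 23.
- module: Loose transistor module, 0.11 to 0.23 kg: copper base 34 (x) x 92 (y) x 3 mm, on it a black case 32 x 68 mm from 3 to 22 mm above the underside (terminals to 30 mm). Origin at the centre of the underside, y lengthwise. Lies on the plate, parallel to the rail within 0.05 rad, origin at fixture x 18 to 20.5, y -36 to -8, z 14. Fully seated: x 23, y 14, z 14. Slides at 1 to 3 N.
- cam_lever (a joint): Lever angle, rad, counter-clockwise from above: 0 to 0.3 at the start (open), 1.92 closed (hard stop). At value q the arm points from the pivot along angle 2.094 + q in the fixture's xy plane (from +x towards +y). No spring, stays where left; needs about 2 N on the arm, a few N more near the end. Its cam, a 36 mm eccentric steel disc at z 15 to 26, moves the module up to 5 mm to the rail.
- cam_pivot (a point): Point on the cam lever's upright axis at the height of the level part of the arm: fixture x = -19.4, y = 10, z = 44 (the pivot screw ends at z = 40).
- lever_knob (a point): Centre of the black ball knob, 23 mm across, at the end of the lever arm, 92 mm from the axis, z = 44. The arm is a round steel bar 10 mm thick, level from 46 to 81 mm from the axis with its centre line at z = 44 and 25 mm of free air between it and the plate; push there on its clockwise side (the side facing the module at the start).
- spare_fuse: White cartridge fuse 22 x 58 x 22 mm lying on the blue mat beyond the fixture; to be left alone. Origin at the centre of its underside, y along its length.
- capacitor: Dark blue capacitor, upright can 35 mm across, 58 mm high, on the bench to the left of the fixture; to be left alone. Origin at the centre of its underside.
- screwdriver: Screwdriver with blue handle, 27 x 168 x 28 mm, lying on the bench to the right of the fixture; to be left alone. Origin at the middle of its underside, y along its length.
- relay: Plug-in relay on a grey socket, 27 x 70 x 48 mm, on the bench to the left of the fixture; to be left alone. Origin at the centre of its underside, y along its length.
Not all that is in view belongs to the job. What is shaped like the module but yellow is not meant.

How it is judged (in metres and radians):
On the way, in this order (a step that is already met when the one before it is completed fails the run):
1. the module's end is against the end stop (within 2.5 mm) while the lever is still open (below 0.5 rad) (y of module in the frame of fixture between 0.0115 and 0.0165 m and value of joint cam_lever below 0.5 rad), for 0.2 s.
2. the cam lever is pushed fully round (above 1.85 rad) with the module still at the end stop (y of module in the frame of fixture between 0.0115 and 0.0165 m and value of joint cam_lever above 1.85 rad), for 0.2 s.
At the end, for the whole second after the job is handed in: The lever is closed (above 1.85 of 1.92 rad) and at rest; the module lies flat at rest, within 2.5 mm of the end stop, within 1.7 mm of the rail and parallel to it within 0.03 rad (all of step 2 and velocity of joint cam_lever between -0.05 and 0.05 rad/s and x of module in the frame of fixture between 0.0213 and 0.0255 m and angle between the y axis of module and the y axis of fixture, either way round below 0.03 rad and z of module in the frame of fixture below 0.017 m and angle between module's own z axis and vertical below 0.05 rad and linear speed of module below 0.01 m/s); the robot touches nothing.
It fails at once if the module is lifted off the plate or tipped (z of module in the frame of fixture above 0.022 m or angle between module's own z axis and vertical above 0.2 rad).
It fails at once if the module is gripped or pushed hard (over 35 N from the fingers) (contact force between the fingers and module above 35 N).
It fails at once if the lever or the fixture is gripped or pushed hard (over 38 N from the fingers) (contact force between the fingers and fixture above 38 N).
It fails at once if the fuse, capacitor, screwdriver or relay is moved more than 15 mm (distance of any of spare_fuse, capacitor, screwdriver, relay from where it was at the start of the episode above 0.015 m).
It also fails if it takes over 42 s, if anything falls off the work surface, if the arm or the gripper's body presses on something with over 40 N, if the wrist force passes 120 N, or if a joint passes its speed limit or range.

## Working session

There is one attempt and no reset: what is moved stays moved. The work goes in short steps, each a Python script; the robot and the scene stay as the last script left them, time stands still between calls to the robot, and variables do not carry over. Pictures are saved under pics/ and viewed, about 8 in all and at most 12, crops included, and the job is handed in when it is done.

```bash
mkdir -p pics; ls; cat > h.py <<'E'
import numpy as np, cv2
from cell import robot, grip, kin, viewer
def world(p,ci): return np.array(ci["R"]).T@(np.array(p)-np.array(ci["t"]))
def save(img,n): cv2.imwrite(f"pics/{n}.png",cv2.cvtColor(np.asarray(img),cv2.COLOR_RGB2BGR))
def project(X,ci):
    c=(np.array(ci["R"])@np.atleast_2d(X).T).T+np.array(ci["t"]); s=c[:,:2]/c[:,2:]
    s=s*(1+ci["k1"]*(s**2).sum(1,keepdims=True)); K=np.array(ci["camera_matrix"])
    return s@K[:2,:2].T+K[:2,2]
E
python3 - <<'E'
from h import *
o=robot.observe(); print({k:np.round(v,3) for k,v in o.items()})
ims=[]
for c in ("scene","top"):
    im=viewer.read_camera(c); save(im,c+"0"); ci=viewer.camera_info(c); print(c,np.round(-np.array(ci["R"]).T@ci["t"]),ci["k1"])
    for n in ["fixture","rail_face","stop_face","module","cam_pivot","lever_knob","spare_fuse","capacitor","screwdriver","relay"]:
        print(n,[(round(d["confidence"],2),np.round(world(d["at"],ci),1).tolist()) for d in viewer.pinpoint(n,c)[:3]])
E
```

```text
pics
{'t': np.float64(0.0), 'joints': array([ 1.173,  0.468, -0.012,  1.604,  0.006,  1.071, -0.056]), 'joint_velocities': array([-0.   , -0.   , -0.001,  0.001,  0.001,  0.001, -0.   ]), 'joint_torque': array([-0.0000e+00, -5.2058e+01, -1.3000e-02, -2.4374e+01, -5.7000e-02,
        1.7000e-02,  0.0000e+00]), 'tcp_pos': array([ 225.51 , -608.984,  213.635]), 'tcp_rot': array([ 2.029,  0.365, -2.03 ]), 'contact_force': array([-0.229,  0.076,  0.543]), 'wrist_torque': array([ 0.052,  0.047, -0.042]), 'grip_width': np.float64(1.002)}
scene [1327.   91.  768.] 0.0017806619366742258
fixture [(0.72, [568.6, 89.1, 0.4]), (0.68, [546.0, 95.1, 47.5]), (0.57, [651.2, 327.4, -0.5])]
rail_face [(0.57, [603.9, 112.5, 16.6])]
stop_face [(0.72, [650.9, 329.1, 1.3]), (0.71, [577.9, 147.6, 21.0]), (0.4, [761.5, 159.3, 3.9])]
module [(0.75, [587.8, 68.5, 21.2]), (0.66, [358.8, 183.8, 1.2])]
cam_pivot [(0.81, [545.5, 92.9, 47.2]), (0.75, [570.5, 86.3, -0.2]), (0.48, [588.6, 73.9, 16.8])]
lever_knob [(0.76, [486.8, 161.9, 49.7])]
spare_fuse [(0.69, [764.0, 160.5, 5.5])]
capacitor [(0.86, [649.2, 328.8, 4.2])]
screwdriver [(0.62, [597.3, -198.7, 2.8])]
relay [(0.88, [534.7, 348.9, 3.2])]
top [ 413.   65. 1171.] -0.021591221917289544
fixture [(0.65, [568.4, 85.3, -4.5])]
rail_face []
stop_face [(0.76, [587.0, 142.0, 20.7]), (0.56, [484.9, 162.8, 40.9])]
module [(0.8, [361.2, 181.9, 0.6]), (0.74, [585.7, 74.6, 14.5])]
cam_pivot [(0.75, [546.8, 91.1, 44.7])]
lever_knob [(0.62, [486.9, 161.3, 39.7])]
spare_fuse [(0.47, [767.7, 162.4, 6.0])]
capacitor [(0.67, [649.8, 327.3, 2.9])]
screwdriver [(0.85, [601.5, -196.5, 0.1]), (0.29, [651.2, 327.8, 2.6])]
relay [(0.42, [486.3, 165.4, 41.2]), (0.29, [601.4, -191.5, -0.8])]
```

```bash
python3 - <<'E'
from h import *
ci=viewer.camera_info("top"); print(ci["camera_matrix"])
im=cv2.imread("pics/top0.png"); p=project([[569,88,14]],ci)[0]; print(p)
x,y=p.astype(int); r=80; x0,y0=max(x-r,0),max(y-60,0)
c=im[y0:y0+120,x0:x0+160]; print(x0,y0); cv2.imwrite("pics/top0c.png",cv2.resize(c,None,fx=5,fy=5,interpolation=cv2.INTER_CUBIC))
E
```

```text
[[453.54404158   0.         258.77259831]
 [  0.         453.54404158 194.82493438]
 [  0.           0.           1.        ]]
[258.18018546 196.4644351 ]
178 136
```

View pics/scene0.png

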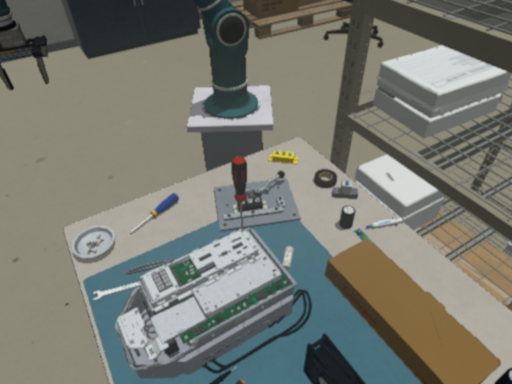

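View pics/top0c.png

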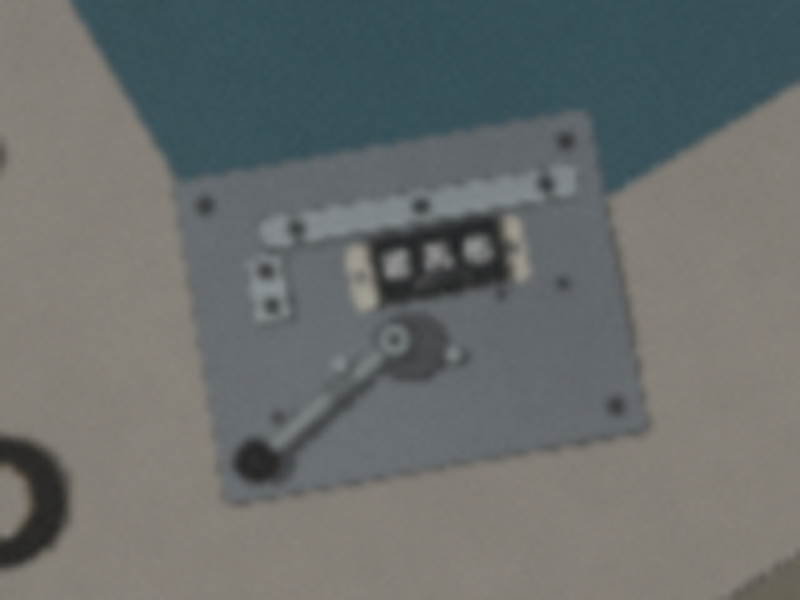

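View pics/top0.png

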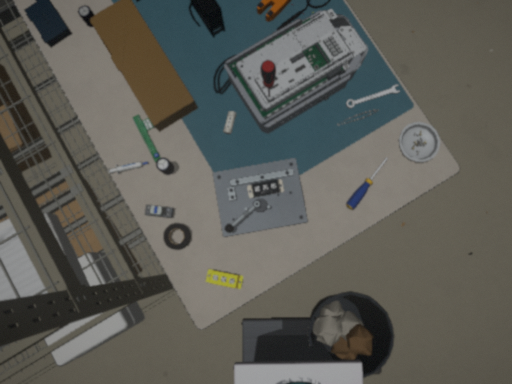

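```bash
python3 - <<'E'
from h import *
im=cv2.imread("pics/scene0.png")[140:240,180:320]
cv2.imwrite("pics/scene0c.png",cv2.resize(im,None,fx=5,fy=5,interpolation=cv2.INTER_CUBIC))
# fixture fit from plate corners in top pic
from scipy.optimize import least_squares
ci=viewer.camera_info("top")
px=np.array([[180,180],[590,112],[648,430],[228,502]])/5+[178,136]
loc=np.array([[85,110],[85,-110],[-85,-110],[-85,110]])
def W(l,p,z=14):
    c,s=np.cos(p[2]),np.sin(p[2]); l=np.atleast_2d(l)
    return np.c_[l[:,0]*c-l[:,1]*s+p[0],l[:,0]*s+l[:,1]*c+p[1],np.full(len(l),z)]
r=least_squares(lambda p:(project(W(loc,p),ci)-px).ravel(),[569,88,.16]); print(r.x,r.fun)
def inv(u,v,z): 
    return least_squares(lambda l:(project(W(l,r.x,z),ci)[0]-(np.array([u,v])/5+[178,136])),[0,0]).x
print("module ends",inv(362,278,17),inv(517,249,17),"pivot",inv(395,340,40),"knob",inv(258,460,44),"stop",inv(285,290,23))
E
```

```text
[5.67848337e+02 8.26921930e+01 1.44748893e-01] [-0.84551089 -0.1112841   0.60059896 -0.46499199  0.68361482  0.33105706
 -0.44983736  0.18929237]
module ends [17.28579655 22.75969238] [ 18.85952119 -58.37432081] pivot [-19.96899477  11.12519265] knob [-68.41450693  88.14472472] stop [16.83958219 62.55067519]
```

View pics/scene0c.png

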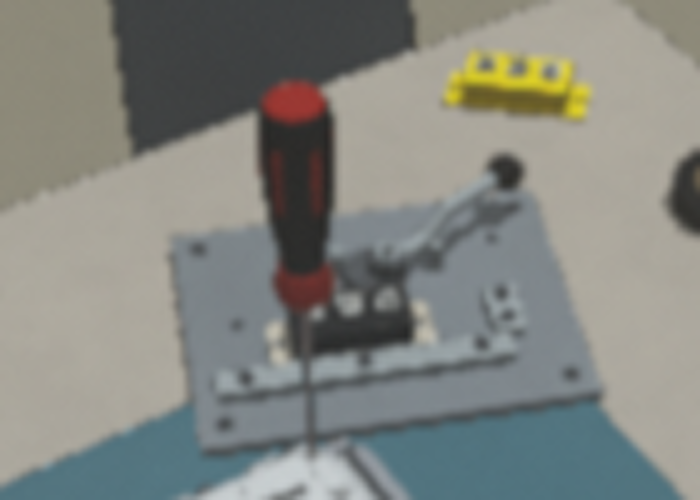

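```bash
cat >> h.py <<'E'
from scipy.spatial.transform import Rotation as Ro
def ori(a):  # tool x down, tool z at world angle a
    x=np.array([0,0,-1.]); z=np.array([np.cos(a),np.sin(a),0]); return Ro.from_matrix(np.c_[x,np.cross(z,x),z]).as_rotvec()
F=[567.85,82.69,0.1447]
def W(l,p=None,z=14):
    p=F if p is None else p
    c,s=np.cos(p[2]),np.sin(p[2]); l=np.atleast_2d(l)
    return np.c_[l[:,0]*c-l[:,1]*s+p[0],l[:,0]*s+l[:,1]*c+p[1],np.full(len(l),z)]
E
python3 - <<'E'
from h import *
M=Ro.from_rotvec(robot.observe()["tcp_rot"]).as_matrix(); print("tool z",M[:,2])
for a in (1.716,-1.43,0.67,1.6,2.59,-2.47,-1.5,-.55):
    j=kin.ik([560,60,200],ori(a)); print(a,None if j is None else np.round(j,2))
E
```

```text
tool z [-9.37721024e-01 -3.47389231e-01  4.98676767e-05]
1.716 [-1.09  0.71  1.35  1.89 -0.75  1.19 -2.46]
-1.43 [ 0.38  0.44 -0.7   1.8   0.32  1.02 -0.3 ]
0.67 [ 0.73  0.76 -1.32  1.78  0.78  1.25  1.43]
1.6 [ 0.73  0.76 -1.32  1.78  0.78  1.25  2.36]
2.59 [ 0.17  0.38 -0.41  1.81  0.18  0.99 -2.44]
-2.47 [ 0.32  0.42 -0.62  1.8   0.28  1.01 -1.31]
-1.5 [ 0.37  0.44 -0.69  1.8   0.32  1.02 -0.37]
-0.55 [ 0.44  0.46 -0.78  1.79  0.38  1.04  0.54]
```

```bash
python3 - <<'E'
from h import *
grip(0.0,10)
robot.movep([500,10,300],ori(F[2]-np.pi/2))
o=robot.observe(); print(o["t"],o["tcp_pos"],o["grip_width"],o["contact_force"])
ci=viewer.camera_info("wrist"); im=viewer.read_camera("wrist")
print(np.round(-np.array(ci["R"]).T@ci["t"]),ci["k1"],np.round(ci["R"],2).tolist())
cv=cv2.cvtColor(im,cv2.COLOR_RGB2BGR); np.save("w1.npy",im)
for n in ["rail_face","stop_face","module","cam_pivot","lever_knob"]:
    print(n,[(round(d["confidence"],2),np.round(world(d["at"],ci),1).tolist()) for d in viewer.pinpoint(n,"wrist")[:3]])
# overlay
def pl(l,z,c):
    p=np.round(project(W(l,z=z),ci)*1.5).astype(int); cv2.polylines(big,[p],True,c,1)
big=cv2.resize(cv,None,fx=1.5,fy=1.5)
pl([[85,110],[85,-110],[-85,-110],[-85,110]],14,(0,255,0))
pl([[40,68],[56,68],[56,-97],[40,-97]],23,(0,255,255)); pl([[3,60],[37,60],[37,78],[3,78]],23,(255,0,255))
cv2.imwrite("pics/w1.png",big)
import pickle; pickle.dump(ci,open("ci1.pkl","wb"))
E
```

```text
4.8667 [500.14513914   8.77188115 299.73758565] 0.005817185843814885 [-0.3377132   0.00414663  0.33393988]
[489.  82. 470.] -0.07617420360430181 [[0.99, 0.14, -0.0], [0.14, -0.96, 0.26], [0.04, -0.26, -0.97]]
rail_face [(0.87, [599.6, 108.1, 17.4])]
stop_face [(0.57, [579.9, 147.8, 17.6])]
module [(0.97, [586.1, 71.9, 19.2]), (0.95, [359.1, 176.3, 1.4])]
cam_pivot [(0.78, [553.7, 93.6, 41.0])]
lever_knob [(0.74, [490.3, 162.2, 41.3])]
```

View pics/w1.png

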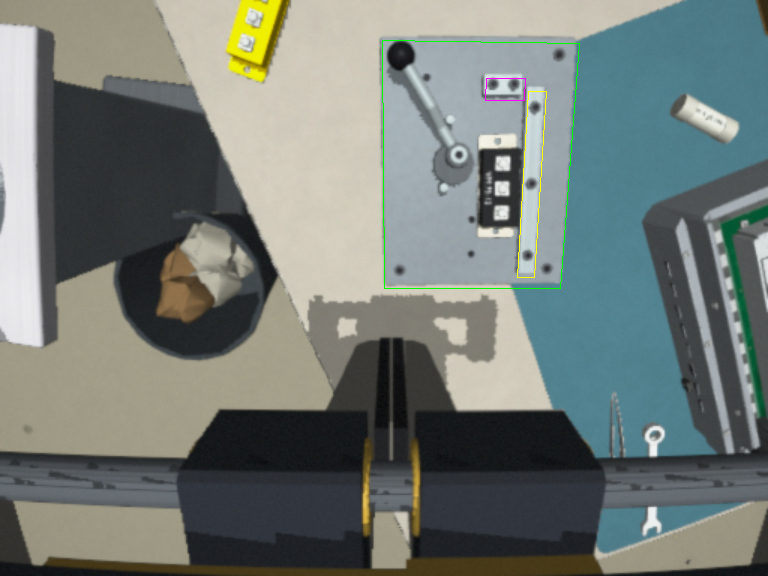

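```bash
sed -i 's/^F=.*/F=[567,85.5,0.147]/' h.py; python3 - <<'E'
from h import *
import pickle; from scipy.optimize import least_squares
ci=pickle.load(open("ci1.pkl","rb"))
def inv(u,v,z): return least_squares(lambda l:(project(W(l,z=z),ci)[0]-np.array([u,v])/1.5),[0,0]).x.round(1)
print("base -y",inv(496,237,17),"base +y",inv(497,135,17),"case -y",inv(500,229,36),"case +y",inv(502,148,36))
print("stop",inv(504,97,23),"rail inner",inv(526,87,23),inv(517,276,23),"knob",inv(401,55,44),"pivot",inv(458,155,40))
mx=19.0; y0=-34
my=(inv(496,237,17)[1]+inv(497,135,17)[1])/2; print("mod y",my)
start=my-34-10-22
a=F[2]-np.pi/2
def P(y,z): return W([[mx,y]],z=z)[0]
robot.movep(P(start,110),ori(a))
robot.servo_line(P(start,24),feed=80)
robot.hold(.2)
o=robot.observe(); f0=np.array(o["contact_force"]); d=np.array([-np.sin(F[2]),np.cos(F[2]),0])
print(o["t"],o["tcp_pos"],P(start,24),f0)
y=start
while y<my-34-10+6:
    y+=3; robot.servo_line(P(y,24),feed=40); o=robot.observe(); f=-(np.array(o["contact_force"])-f0)@d
    print(round(y,1),round(f,1),end="; ")
    if f>5: break
print(robot.observe()["t"],f0)
im=viewer.read_camera("wrist"); ci=viewer.camera_info("wrist"); save(im,"w2"); pickle.dump(ci,open("ci2.pkl","wb"))
E
```

```text
base -y [ 19.6 -63.1] base +y [16.5 28. ] case -y [ 18.8 -53. ] case +y [17.3 16.5]
stop [20.  59.5] rail inner [38.7 67.9] [ 39.9 -98.9] knob [-69.   89.3] pivot [-20.8  10.5]
mod y -17.55
7.4583 [598.32596468   5.58489866  24.45851316] [598.03274859   5.63404345  24.        ] [-0.34666226  0.16899251 -0.29133311]
-80.6 1.4; -77.6 1.1; -74.6 -0.3; -71.6 -0.4; -68.6 0.5; -65.6 0.6; -62.6 0.1; -59.6 -0.2; -56.6 -0.2; -53.6 0.7; 9.9583 [-0.34666226  0.16899251 -0.29133311]
```

View pics/w2.png

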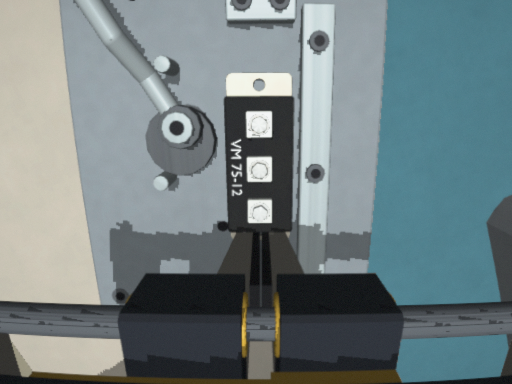

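```bash
python3 - <<'E'
from h import *
mx=19.0; d=np.array([-np.sin(F[2]),np.cos(F[2]),0]); f0=np.array([-.35,.17,-.29])
P=lambda y,z: W([[mx,y]],z=z)[0]
y=-53.6; print("t",robot.observe()["t"])
while y<-24:
    y+= 3 if y<-37 else 0.8
    robot.servo_line(P(y,24),feed=40 if y<-37 else 20); o=robot.observe(); f=-(np.array(o["contact_force"])-f0)@d
    print(round(y,1),round(f,1),end="; ")
    if f>7: break
o=robot.observe(); print(o["t"],o["tcp_pos"],P(y,24),o["contact_force"])
im=viewer.read_camera("wrist"); ci=viewer.camera_info("wrist"); save(im,"w3")
E
```

```text
t 10.0083
-50.6 0.9; -47.6 0.6; -44.6 -0.1; -41.6 0.3; -38.6 -0.0; -35.6 1.2; -34.8 0.9; -34.0 1.4; -33.2 0.4; -32.4 0.5; -31.6 0.1; -30.8 1.5; -30.0 0.6; -29.2 1.4; -28.4 3.7; -27.6 5.2; -26.8 6.0; -26.0 8.4; 14.5583 [590.26050824  59.69844247  24.03441164] [589.60333383  62.56336338  24.        ] [ 1.73945764 -8.03165941  0.4003164 ]
```

View pics/w3.png

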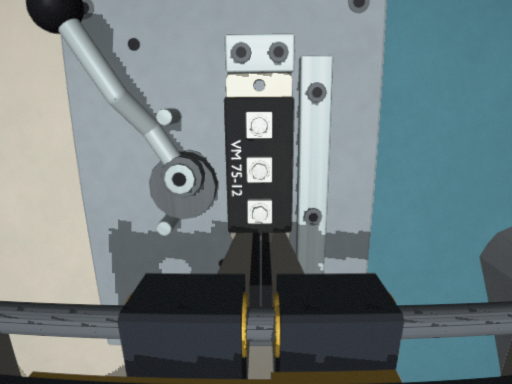

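```bash
cat >> h.py <<'E'
R=62
PIV=W([[-19.4,10]],z=0)[0]
def lev(q,off,z,r=R):
    a=F[2]+2.094+q; u=np.array([np.cos(a),np.sin(a),0]); v=np.array([-u[1],u[0],0])
    p=PIV+r*u-off*v; p[2]=z; return p,ori((a+np.pi/2+np.pi)%(2*np.pi)-np.pi),v
def qact(p,off=15):
    # angle of lever given TCP with contact offset
    w=np.array(p)[:2]-PIV[:2]; rr=np.hypot(*w); return (np.arctan2(w[1],w[0])+np.arcsin(off/rr)-F[2]-2.094+np.pi)%(2*np.pi)-np.pi
E
python3 - <<'E'
from h import *
P=lambda y,z: W([[19.0,y]],z=z)[0]
robot.servo_line(P(-42,24),feed=50); robot.servo_line(P(-42,115),feed=120)
p,o,v=lev(0.0,28,110); robot.movep(p,o)
p,o,v=lev(0.0,28,34); robot.servo_line(p,feed=80); robot.hold(.2)
s=robot.observe(); f0=np.array(s["contact_force"]); print(s["t"],s["tcp_pos"],p,f0)
q=0.0
for off in (22,18,15): 
    p,o,v=lev(q,off,34); robot.servo_line(p,feed=40); s=robot.observe(); print(off,round(-(np.array(s["contact_force"])-f0)@v,1),end="; ")
while q<0.6:
    q+=0.08; p,o,v=lev(q,15,34); robot.servo_line(p,feed=50,rotation=o); s=robot.observe()
    f=-(np.array(s["contact_force"])-f0)@v; print(round(q,2),round(qact(s["tcp_pos"]),2),round(f,1),end="; ")
    if f>14: break
print(s["t"],f0.tolist())
save(viewer.read_camera("wrist"),"w4")
E
```

```text
18.3417 [530.1092732  158.60227699  34.49715499] [529.77695512 158.53178701  34.        ] [-0.04145992  0.12333129  0.28387438]
22 0.4; 18 0.1; 15 -0.5; 0.08 0.08 0.6; 0.16 0.16 1.3; 0.24 0.24 -0.8; 0.32 0.32 -0.1; 0.4 0.4 -0.1; 0.48 0.48 0.7; 0.56 0.56 0.9; 0.64 0.64 0.5; 21.1417 [-0.04145992175929591, 0.12333129016960004, 0.28387437653246866]
```

View pics/w4.png

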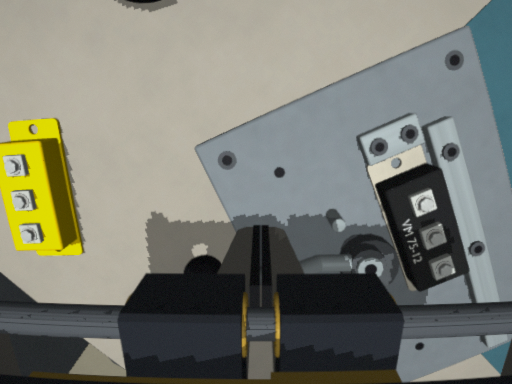

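```bash
python3 - <<'E'
from h import *
f0=np.array([-.04,.12,.28]); q=0.64
while q<2.15:
    q+=0.08 if q<1.7 else 0.03; p,o,v=lev(q,15,34); robot.servo_line(p,feed=50,rotation=o); s=robot.observe()
    f=-(np.array(s["contact_force"])-f0)@v; print(round(q,2),round(qact(s["tcp_pos"]),2),round(f,1),end="; ")
    if f>16: break
robot.hold(.3); s=robot.observe(); print(s["t"],qact(s["tcp_pos"]),s["contact_force"])
save(viewer.read_camera("wrist"),"w5")
E
```

```text
0.72 0.72 0.5; 0.8 0.8 0.7; 0.88 0.88 0.9; 0.96 0.96 0.8; 1.04 1.04 0.4; 1.12 1.12 1.1; 1.2 1.2 0.7; 1.28 1.28 0.5; 1.36 1.36 0.4; 1.44 1.44 0.6; 1.52 1.52 0.6; 1.6 1.6 1.2; 1.68 1.68 0.8; 1.76 1.76 0.4; 1.79 1.79 2.0; 1.82 1.82 2.3; 1.85 1.85 3.0; 1.88 1.88 3.2; 1.91 1.91 3.0; 1.94 1.92 5.8; 1.97 1.92 9.2; 2.0 1.92 14.0; 2.03 1.92 18.4; 27.2417 1.9246000745261842 [-16.25349541   9.18841426  10.55337078]
```

```bash
python3 - <<'E'
from h import *
p,o,v=lev(1.92,16,34); robot.servo_line(p,feed=40)
p,o,v=lev(1.92,35,34); robot.servo_line(p,feed=60); robot.servo_line([p[0],p[1],130],feed=120)
robot.movep([500,10,260],ori(F[2]-np.pi/2)); robot.hold(.3)
s=robot.observe(); print(s["t"],s["contact_force"])
ci=viewer.camera_info("wrist"); im=viewer.read_camera("wrist")
for n in ["module","lever_knob","stop_face","rail_face","cam_pivot"]:
    print(n,[(round(d["confidence"],2),np.round(Ro.from_euler("z",-F[2]).apply(world(d["at"],ci)-[F[0],F[1],0]),1).tolist()) for d in viewer.pinpoint(n,"wrist")[:2]])
big=cv2.resize(cv2.cvtColor(im,cv2.COLOR_RGB2BGR),None,fx=3,fy=3,interpolation=cv2.INTER_CUBIC)
x,y=(project(W([[0,10]]),ci)[0]*3).astype(int); print(x,y); cv2.imwrite("pics/w6.png",big[max(y-300,0):y+300,max(x-400,0):x+400])
E
```

```text
29.9917 [ 0.80639714 -0.65849128 -0.26745125]
module [(0.83, [19.6, 18.2, 15.6]), (0.7, [-189.1, 121.5, -0.8])]
lever_knob [(0.66, [-77.5, -60.2, 41.5])]
stop_face [(0.84, [16.9, 64.6, 19.5])]
rail_face [(0.93, [33.5, 18.6, 19.1])]
cam_pivot [(0.57, [-14.2, 14.7, 40.2])]
974 317
```

View pics/w6.png

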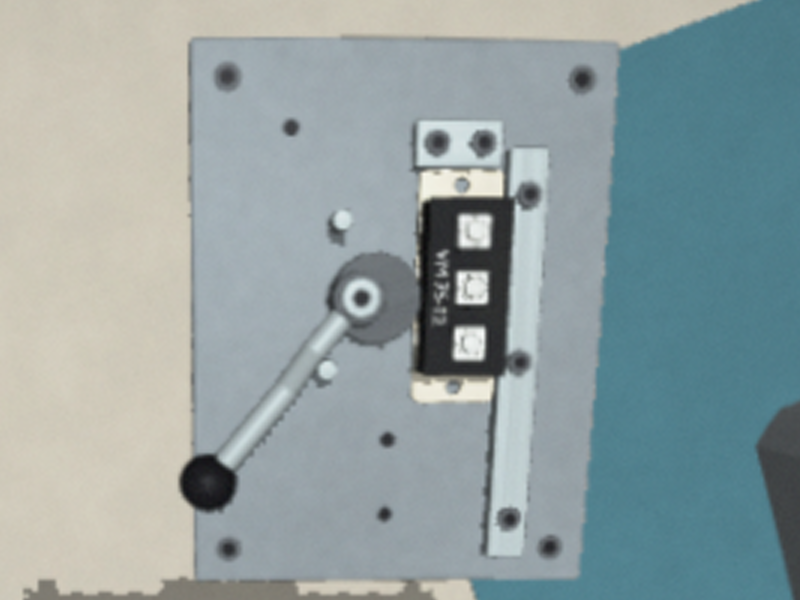

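```bash
python3 -c "
from h import *
robot.job_done(); print(robot.observe()['t'])"
```

```text
the job is handed in; nothing more can be done
the job is handed in; nothing more can be done
```

The module is clamped in the fixture and the job is handed in; the last clock reading before that was 30 s of the 42 s. No verdict is reported, so the result rests on the checks below.

**What I did:** With the shut fingertips I pushed the module along the rail until the force rose to 8 N at the end stop. The lever was still open then. I pushed the lever round with the fingertips until it hit its hard stop at about 1.92 rad, with up to 18 N along the push. Then I backed off and moved clear.

**Last checks:**
- **Picture:** the lever rests against its closed pin. The module lies flat against the rail, parallel to it, with its end at the stop.
- **Touching:** the contact force was about 1 N, which is sensor noise, so the robot touches nothing.
- **Module against stop:** the network's module position relative to its stop position along the rail was 46.4 mm, where 46 mm is fully seated.
- **Disagreements:** all the network readings in that picture were shifted by about 3 to 6 mm against my fixture frame, so I relied on differences between them. Across the rail, the readings relative to the rail and to the stop each differed from the seated value by about 3 mm. That is within the network's error, but it is coarser than the 1.7 mm tolerance, so seating against the rail rests on the picture and on the lever reaching its hard stop.
- **Surrounding parts:** I did not measure the fuse, capacitor, screwdriver and relay again. The arm never worked near them.

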